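# Seat a laptop speaker in its corner and hold it while the adhesive takes

### The job

Take the loudspeaker box out of the pocket tray and set it, cone up, on the floor of the empty front corner of the open laptop base, its long side along the front wall, just as its twin is already fitted in the other front corner. Push it snugly into the corner so that it bears firmly on the front wall and on the side wall at the same time, and finish still holding it pressed there, as you would while its adhesive takes. Leave the other parts in the tray, and the tweezers, screwdriver and blower on the bench, where they are.

Things in the scene. Friction and masses are not known exactly. Their poses are not given: they have to be found in the camera images.
- speaker_c (a point): centre (half-way up) of the loose loudspeaker: a black plastic box 24 mm (its x) by 40 mm (its y) by 20 mm high (z), about 30 g, with a round cone 20 mm across in its top. It stands in one of the tray's pockets (which one changes), its upper 12 mm above the tray's top face, its sides within 2 degrees of the tray's. Its adhesive is not modelled: it slides freely
- tray: flat light grey plastic pocket tray, fixed, 150 mm (x) by 190 mm (y) by 12 mm thick; origin at the centre of its underside, on the 2 mm bench mat. Six pockets 27 mm (x) by 43 mm (y), 8 mm deep, centred at x = -37.5 and +37.5 mm, y = -60, 0 and +60 mm. Four are occupied: the speaker and three other spares
- heatsink_c (a point): centre of a finned aluminium heat sink, 22 x 22 x 16 mm high, in a tray pocket; leave it there
- capacitor_c (a point): centre of an upright can capacitor, 19 mm across, 22 mm high, in a tray pocket; leave it there
- choke_c (a point): centre of a ring-shaped copper choke lying flat, 23 mm across, 10 mm high, in a tray pocket; leave it there
- laptop: opened grey laptop base, fixed, 230 mm (x, front edge at -x, towards the robot) by 330 mm (y); origin at the centre of its underside, on the 2 mm mat. Inner floor 6 mm, rim of front and side walls 13 mm above the origin. An identical speaker is already fitted in the front left corner (+y). The floor is bare for 60 mm along both walls of the empty corner; ribs and bosses elsewhere rise 6 mm
- corner (a point): inside corner of the empty front right (-y) corner of the laptop base, on its inner floor, where the inner faces of front wall and right side wall meet. Axes as the laptop's: x away from the front wall, y away from the side wall, z up. The seated speaker's centre is at x +12, y +20, z +10 mm from it
- front_wall: front wall of the laptop base, the first stop, rigid and fixed; origin at the middle of its top edge (7 mm above the inner floor), axes as the laptop's; its inner face is 1.25 mm towards +x
- side_wall: right side wall of the laptop base, the second stop, rigid and fixed; origin at the middle of its top edge (7 mm above the inner floor), axes as the laptop's; its inner face is 1.25 mm towards +y
- tweezers: steel tweezers lying on the mat beyond the tray and laptop, 130 mm long (x), 10 mm high; origin at the centre of the underside; leave them there
- screwdriver: screwdriver lying on the mat to the right of the tray, 170 mm long (x); origin at its middle, on the mat; leave it there
- blower: brown rubber blower bulb standing upright, 60 mm across, 115 mm tall; origin at the centre of its underside
Things that resemble listed ones, but are neither listed nor needed, are in the scene too. What is shaped like the part that bears speaker_c but turquoise or yellow is not meant.

How it is judged:
On the way:
1. the speaker is lifted out of its pocket, in the fingers (height (world z) of speaker_c above 0.04 m and contact force between the fingers and speaker above 0.5 N and contact force between speaker and tray below 0.05 N), for 0.1 s.
At the end, for the whole second after the job is handed in: Through the last second the speaker's centre is within 2.5 mm of its seat in x and y, 2 mm in height, cone up, its long side within 0.07 rad of the front wall's line; it presses on the front wall and on the side wall with over 2 N each, and the fingers still hold or press it with over 1 N (x of speaker_c in the frame of corner between 0.0095 and 0.0145 m and y of speaker_c in the frame of corner between 0.0175 and 0.0225 m and z of speaker_c in the frame of corner between 0.008 and 0.012 m and angle between the y axis of speaker_c and the y axis of corner, either way round below 0.07 rad and angle between speaker_c's own z axis and vertical below 0.1 rad and contact force between speaker and front_wall above 2 N and contact force between speaker and side_wall above 2 N and contact force between the fingers and speaker above 1 N); the arm keeps its last pose, push and grip.
It fails at once if another part in the tray moved more than 20 mm (distance of any of heatsink_c, capacitor_c, choke_c from where it was at the start of the episode above 0.02 m).
It fails at once if the tweezers, the screwdriver or the blower moved more than 30 mm (distance of any of tweezers, screwdriver, blower from where it was at the start of the episode above 0.03 m).
It also fails if it takes over 38 s, if anything falls off the work surface, if the arm or the gripper's body presses on something with over 40 N, if the wrist force passes 120 N, or if a joint passes its speed limit or range.

### The arm

A 6-joint arm with a two-finger parallel gripper is mounted at the origin on the work surface. World frame = base frame: x ahead of the robot, y to its left, z up, the work surface at z = 0. Lengths are in m, angles in rad, forces in N, time in s.
With the tool pointing down it reaches from about 0.35 to 0.975 m from the base axis. Payload 4.9 kg.
Tool frame: the origin (TCP) lies at the very end of the fingers, on their centre line; the grasp point (between the pads) lies 19 mm behind it (ctrl.grip_point_offset is the distance from the TCP to the grasp point, in m); z points along the fingers, y is the line along which they close (so a half turn about z gives the same grasp; the last joint's range is limited). The gripper opens to 85 mm and grips with 20 to 120 N. Pads are 22 mm wide; open, the fingers measure 114 mm over their backs; the gripper's body (76 mm by 85 mm) begins 54 mm behind the grasp point. The pads swing forward as they close: fully open they stand 13 mm farther back than shut.
Start: joints at [-1.225, 0.053, 1.613, -0, 1.476, -0.119], TCP at [0.28, -0.559, 0.231] pointing down, gripper open.
Joint ranges: [-3.01, 3.01], [-1.01, 2.22], [0.06, 2.58], [-1.02, 4.17], [0.09, 2.62], [-3.14, 3.14]. Speed limits (rad/s): [2.57, 2.57, 3.14, 3.14, 3.14, 3.14].

### API

Orientations are given as a rotation vector (axis times angle).
In Python, from station import ctrl gives the robot as it stands.
- The arm moves only by the tool send_rows, never from a script. Its argument "rows" is a list of rows, each a list of 3 entries, a list of its own where there are three numbers: the finger opening in cm, from 0 to 8.54, then the shift along the tool's x, y, z in cm, then the turn about the tool's z in degrees. A call has 1 to 10 rows; each row shifts and turns the commanded pose from where the row before left it, along the tool's axes as they then stand; what a row does not reach is not made up. A row lasts 1/8 s, in which the tool goes at most 62.5 mm and 10.7 degrees, less where a joint would pass 70% of its speed; a pose out of reach is approached as far as the arm can. A call with a gripper value outside its range is refused whole. The fingers move at their own pace and stop on an object; "newtons" is the grip in N (left out, the last holds). Time passes only in rows, so rows that do not move let the fingers close. It gives the time, the measured TCP pose, the force, the opening and the grip force at its end, in the units of the state.
- ctrl.get_obs(): the state, without advancing time (a new reading comes with each control period).
- ctrl.get_image(name): name is "scene" or "top" or "wrist"; returns a dict with "frame" (420x560x3 uint8, red, green, blue), "range_z" (420x560 float32, m along the optical axis (not along the pixel's ray), 0 where there is no reading), "fx", "fy", "cx", "cy" (pixels), "cam_to_world" (4x4, takes a point from camera to world coordinates). Camera axes: x right, y down, z forward; pixel columns grow to the right and rows downward; lengths in m; the calibration is good to about 2 mm. A picture is of the moment at which its call begins.
- ctrl.finish_job(): hands the job in; it is judged then, once.
The state is a dict: "t": time; "q": joint angles; "dq": joint speeds; "effort": joint torques, N m; "tool_pos": TCP position; "tool_rot": TCP orientation; "contact_force": force on the tool from outside, world axes, zero at the start; "wrist_torque": the same for the moment, N m; "opening": finger opening in m; "grip_force": force on a finger pad.
Only numpy, scipy, OpenCV 4.12 (cv2) and the standard library are available. Lean on these libraries where they do the work, as an engineer would, in place of code of your own. Each camera call takes 0.05 s, during which the arm holds its last target. There are 200 camera calls.

## Working session

There is one attempt and no reset: what is moved stays moved. The work goes in short steps, Python scripts to look and compute and a tool call to move; the robot and the scene stay as the last step left them, time stands still between calls to the robot, and variables do not carry over. Pictures are saved under pics/ and viewed, at most 10 in all, crops included, and the job is handed in when it is done.

Besides the shell and the picture viewer there is one more tool, called after ">>>" as a command line: name --argument value ..., lists and objects as JSON in quotes. send_rows: Moves the arm, as the interface text tells. Its arguments: {"type":"object","properties":{"rows":{"type":"array","items":{"type":"array"}},"newtons":{"type":"number"}},"required":["rows"]}

```bash
ls; mkdir -p pics; cat > h.py <<'E'
import numpy as np, cv2
from station import ctrl
def snap(n,f):
    im=ctrl.get_image(n); cv2.imwrite('pics/'+f+'.png',im['frame'][:,:,::-1]); np.savez('pics/'+f+'.npz',**im); return im
def pts(im):
    z=np.asarray(im['range_z']).astype(float); v,u=np.indices(z.shape)
    P=np.stack([(u-im['cx'])/im['fx']*z,(v-im['cy'])/im['fy']*z,z],-1)
    T=np.asarray(im['cam_to_world']); return P@T[:3,:3].T+T[:3,3]
def ray(im,uv,h):
    T=np.asarray(im['cam_to_world']); uv=np.atleast_2d(uv).astype(float)
    d=np.c_[(uv[:,0]-im['cx'])/im['fx'],(uv[:,1]-im['cy'])/im['fy'],np.ones(len(uv))]@T[:3,:3].T
    o=T[:3,3]; return o+d*((h-o[2])/d[:,2])[:,None]
E
python3 - <<'E'
from h import *
im=snap('top','top0'); snap('scene','scene0')
print(im['fx'],im['cam_to_world']); print(ctrl.get_obs(), ctrl.grip_point_offset)
E
```

```text
pics
410.7529785454577 [[ 0.01090811 -0.9970246   0.07630835  0.50187102]
 [-0.99993643 -0.01065852  0.00367731 -0.09159524]
 [-0.00285304 -0.07634362 -0.99707749  0.91728949]
 [ 0.          0.          0.          1.        ]]
{'t': 0.1, 'q': array([-1.22499964e+00,  5.32985711e-02,  1.61415311e+00, -2.38643046e-05,
        1.47601387e+00, -1.19007937e-01]), 'dq': array([ 6.04454918e-04, -1.66020413e-03, -3.71052457e-03,  5.31599328e-04,
        1.94379342e-04,  1.97717976e-05]), 'effort': array([ 5.26015010e-04, -3.94903743e+01, -3.71363533e+01, -5.20926619e-05,
        3.89128589e-03,  9.65722734e-06]), 'tool_pos': array([ 0.27995166, -0.55816144,  0.23018331]), 'tool_rot': array([-3.05532473e+00, -7.23134299e-01,  3.69740403e-04]), 'contact_force': array([ 0.08775172, -0.33843652,  0.03822058]), 'wrist_torque': array([0.02209611, 0.04584241, 0.01307471]), 'grip_force': 0.0, 'opening': 0.0850674158436665} 0.0187
```

View pics/top0.png

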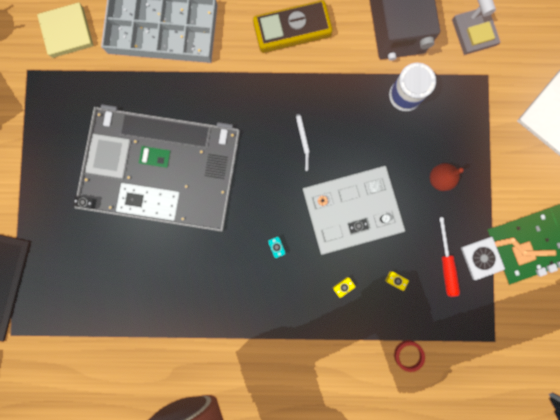

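View pics/scene0.png

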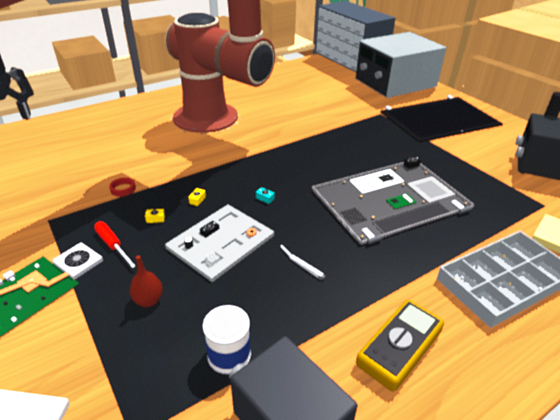

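The top view shows the tray at (354,210), the laptop at (157,168) with the fitted twin at (86,202), and the empty corner near (222,228). These could be taken for the speaker:
- tray parts: dark (359,226), grey-white (386,218), orange (322,201, the choke), grey (374,186)
- loose decoys: turquoise (277,247), yellow (344,288), yellow (397,281)
- the fitted twin (86,202)

My choice is the dark box at (359,226), and I'll check it in a crop.

```bash
python3 - <<'E'
from h import *
a=cv2.imread('pics/top0.png')[160:260,295:415]; b=cv2.imread('pics/top0.png')[95:235,70:245]
a=cv2.resize(a,(480,400),interpolation=cv2.INTER_CUBIC); 
cv2.imwrite('pics/crop0.png',a)
im=dict(np.load('pics/top0.npz')); P=pts(im)
for uv in [(359,226),(352,226),(386,218),(322,201),(374,186),(333,234),(340,215),(86,202),(277,247),(344,288),(397,281),(222,222),(215,215),(445,177)]: print(uv,P[uv[1],uv[0]].round(4))
E
```

```text
(359, 226) [ 0.539  -0.2496  0.026 ]
(352, 226) [ 0.5388 -0.2343  0.0268]
(386, 218) [ 0.5569 -0.3076  0.0288]
(322, 201) [ 0.5936 -0.17    0.0163]
(374, 186) [ 0.6292 -0.2863  0.009 ]
(333, 234) [ 0.5215 -0.1958  0.0045]
(340, 215) [ 0.5632 -0.2098  0.0156]
(86, 202) [0.585  0.3459 0.0258]
(277, 247) [ 0.4917 -0.0723  0.0236]
(344, 288) [ 0.4054 -0.2175  0.023 ]
(397, 281) [ 0.4215 -0.3318  0.0225]
(222, 222) [0.545  0.0495 0.015 ]
(215, 215) [0.5608 0.0667 0.0073]
(445, 177) [ 0.6416 -0.4221  0.0669]
```

View pics/crop0.png

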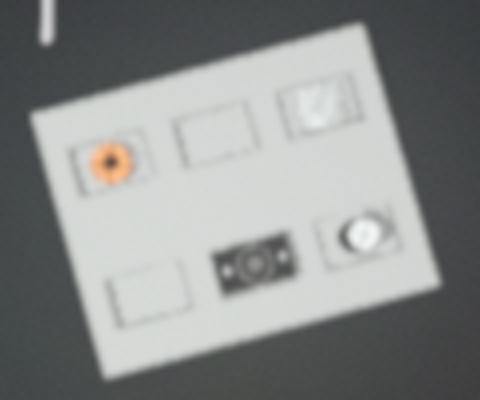

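The crop shows a dark box with a round cone at (359,226) in the middle front pocket. That is the speaker. The capacitor is at (386,218), the choke at (322,201) and the heat sink at (374,186), and the pockets at about (349,193) and (332,233) are empty. Next I'll measure it.

```bash
python3 - <<'E'
from h import *
im=dict(np.load('pics/top0.npz')); f=im['frame']; g=f.mean(2)
def rect(m,h,box):
    u0,v0,u1,v1=box; mm=np.zeros(m.shape,np.uint8); mm[v0:v1,u0:u1]=m[v0:v1,u0:u1]
    cs,_=cv2.findContours(mm,cv2.RETR_EXTERNAL,cv2.CHAIN_APPROX_NONE); c=max(cs,key=cv2.contourArea)
    W=ray(im,c[:,0,:],h); r=cv2.minAreaRect((W[:,:2]*1000).astype(np.float32)); print(r, cv2.boxPoints(r).round(1).tolist()); return r
rect(g>140,0.014,(295,160,415,262))
rect(g<120,0.026,(343,215,375,238))
print(f[190:236:5,225], f[215,190:245:5].tolist())
# laptop by gray
for t in (45,55,65): rect(g>t,0.015,(65,95,245,240))
E
```

```text
((575.9755859375, -239.12127685546875), (152.3428497314453, 192.47677612304688), 16.05382537841797) [[476.20001220703125, -167.6999969482422], [529.4000244140625, -352.70001220703125], [675.7999877929688, -310.5], [622.5999755859375, -125.5999984741211]]
((539.8274536132812, -247.57093811035156), (20.865795135498047, 40.045257568359375), 15.8185453414917) [[524.2999877929688, -231.1999969482422], [535.2000122070312, -269.70001220703125], [555.2999877929688, -264.0], [544.4000244140625, -225.5]]
[[120 120 119]
 [133 132 132]
 [147 144 145]
 [162 160 158]
 [145 143 142]
 [ 99  99  98]
 [ 67  69  69]
 [ 57  60  59]
 [ 65  67  68]
 [ 65  70  71]] [[133, 132, 132], [130, 130, 130], [130, 130, 130], [129, 129, 129], [127, 126, 126], [128, 127, 127], [127, 125, 126], [99, 99, 98], [67, 72, 73], [64, 70, 70], [66, 70, 73]]
((668.0441284179688, 205.3457489013672), (324.0184631347656, 406.27874755859375), 0.6236656308174133) [[503.79998779296875, 406.70001220703125], [508.29998779296875, 0.5], [832.2999877929688, 4.0], [827.7999877929688, 410.20001220703125]]
((667.9979248046875, 203.32691955566406), (323.8822021484375, 402.2423400878906), 0.6236656308174133) [[503.8999938964844, 402.70001220703125], [508.29998779296875, 0.5], [832.0999755859375, 4.0], [827.7000122070312, 406.20001220703125]]
((657.6689453125, 200.7259521484375), (303.1688232421875, 397.26556396484375), 0.6236642599105835) [[503.8999938964844, 397.70001220703125], [508.29998779296875, 0.5], [811.4000244140625, 3.799999952316284], [807.0999755859375, 401.0]]
```

>>> send_rows --rows '[[8.5, [4.6, -2.0, 0], 0], [8.5, [4.6, -2.0, 0], 0], [8.5, [4.6, -2.0, 0], 0], [8.5, [4.6, -2.0, 0], 0], [8.5, [4.6, -2.0, 0], 0], [8.5, [4.6, -2.0, 0], 0], [8.5, [4.6, -2.0, 0], 0], [8.5, [4.9, -2.0, 0], 0], [8.5, [0, 0, 0], -10], [8.5, [0, 0, 0], -10]]'

```text
t: 1.35
tool_pos: [0.5403, -0.2483, 0.2305]
tool_rot: [-2.879, -1.254, 0.001]
contact_force: [0.5, -0.2, -0.5]
opening: 0.0853
grip_force: 0.0
```

>>> send_rows --rows '[[8.5, [0, 0, 0], -10], [8.5, [0, 0, 0], -10], [8.5, [0, 0, 0], -10], [8.5, [0, 0, 0], -10], [8.5, [0, 0, 0], -10], [5, [0, 0, 0], -9.5], [5, [0, 0, 0], 0], [5, [0, 0, 0], 0]]'

```text
t: 2.35
tool_pos: [0.5399, -0.2492, 0.231]
tool_rot: [-1.89, -2.509, 0.0]
contact_force: [0.6, -0.1, 0.3]
opening: 0.0499
grip_force: 0.0
```

```bash
python3 - <<'E'
from h import *
im=snap('wrist','w1'); print(np.asarray(im['cam_to_world']).round(3),im['fx'])
snap('top','top1')
E
```

```text
[[ 0.961  0.265  0.079  0.521]
 [ 0.276 -0.92  -0.277 -0.178]
 [-0.001  0.288 -0.958  0.373]
 [ 0.     0.     0.     1.   ]] 373.78458867567906
```

View pics/w1.png

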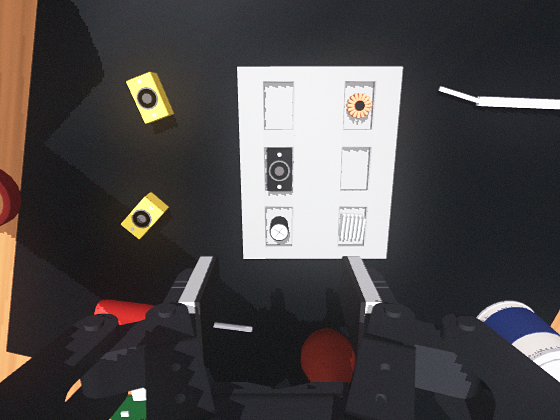

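The wrist view shows the speaker at (279,170), the capacitor below it at (279,230) and the fingers aligned with the tray's sides. I'll measure its top face from here.

```bash
python3 - <<'E'
from h import *
from scipy.spatial.transform import Rotation as R
im=dict(np.load('pics/w1.npz')); f=im['frame']; g=f.mean(2); P=pts(im)
b=np.zeros(g.shape,np.uint8); b[142:200,255:303]=(g<110)[142:200,255:303]
b=cv2.morphologyEx(b,cv2.MORPH_CLOSE,np.ones((9,9)))
top=(abs(P[...,2]-0.026)<0.004)&(b>0)
for m,h in ((b,.026),(top.astype(np.uint8),.026)):
    cs,_=cv2.findContours(m,cv2.RETR_EXTERNAL,cv2.CHAIN_APPROX_NONE); c=max(cs,key=cv2.contourArea)
    W=ray(im,c[:,0,:],h)*1000; print(cv2.boundingRect(c),cv2.minAreaRect(W[:,:2].astype(np.float32)))
t=np.zeros(g.shape,np.uint8); t[40:275,225:415]=(g>170)[40:275,225:415]; t[255:]=0
cs,_=cv2.findContours(t,cv2.RETR_EXTERNAL,cv2.CHAIN_APPROX_NONE); c=max(cs,key=cv2.contourArea)
r=cv2.minAreaRect((ray(im,c[:,0,:],.014)[:,:2]*1000).astype(np.float32)); print(r)
# cone
print('screws/cone ray', ray(im,[(279,170)],.026))
print(P[165:175,275:283,2].mean(), P[60:80,245:255,2].mean(), P[120:130,270:285,2].mean())
o=ctrl.get_obs(); print(R.from_rotvec(o['tool_rot']).as_matrix().round(4),o['tool_pos'])
E
```

```text
(266, 148, 26, 43) ((539.1112060546875, -246.99325561523438), (23.28630256652832, 40.51914978027344), 16.5249080657959)
(266, 149, 26, 42) ((539.2422485351562, -247.4350128173828), (23.28630256652832, 39.5812873840332), 16.5249080657959)
((574.7697143554688, -236.75454711914062), (149.89697265625, 185.2286834716797), 16.118040084838867)
screws/cone ray [[ 0.53957676 -0.24750985  0.026     ]]
0.03128509178446043 0.011429644323370219 0.006217626737696423
[[-2.765e-01  9.610e-01 -2.000e-04]
 [ 9.610e-01  2.765e-01  1.000e-04]
 [ 2.000e-04 -2.000e-04 -1.000e+00]] [ 0.53998993 -0.24932204  0.23115203]
```

>>> send_rows --rows '[[5, [0.2, 0, 5], 0], [5, [0, 0, 5], 0], [5, [0, 0, 5], 0], [5, [0, 0, 4], 0], [5, [0, 0, 1.5], 0], [5, [0, 0, 0.7], 0], [5, [0, 0, 0.35], 0], [5, [0, 0, 0], 0], [5, [0, 0, 0], 0]]'

```text
t: 3.58
tool_pos: [0.5403, -0.2479, 0.0171]
tool_rot: [1.887, 2.509, 0.0]
contact_force: [0.6, -1.0, 0.0]
opening: 0.0502
grip_force: 0.0
```

>>> send_rows --rows '[[1.5, [0, 0, 0], 0], [1.5, [0, 0, 0], 0], [1.5, [0, 0, 0], 0], [1.5, [0, 0, 0], 0], [1.5, [0, 0, 0], 0], [1.5, [0, 0, 0], 0]]' --newtons 50

```text
t: 4.32
tool_pos: [0.5397, -0.2477, 0.0165]
tool_rot: [1.888, 2.511, -0.0]
contact_force: [-3.4, 0.8, 5.7]
opening: 0.0223
grip_force: 50.4
```

>>> send_rows --rows '[[1.5, [0, 0, -0.4], 0], [1.5, [0, 0, -1], 0], [1.5, [0, 0, -2], 0], [1.5, [0, 0, -3], 0], [1.5, [0, 0, -3], 0], [1.5, [0, 0, 0], 0], [1.5, [0, 0, 0], 0]]'

```text
t: 5.2
tool_pos: [0.5392, -0.2471, 0.1097]
tool_rot: [-1.887, -2.511, -0.0]
contact_force: [-0.8, 0.2, -0.6]
opening: 0.0223
grip_force: 49.8
```

```bash
python3 - <<'E'
from h import *
im=snap('wrist','w2'); snap('top','top2')
c=np.vstack([cv2.resize(cv2.imread('pics/w2.png')[200:400,150:420],(540,400),interpolation=cv2.INTER_CUBIC)]); cv2.imwrite('pics/c2.png',c)
E
```

```text
(no output)
```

View pics/c2.png

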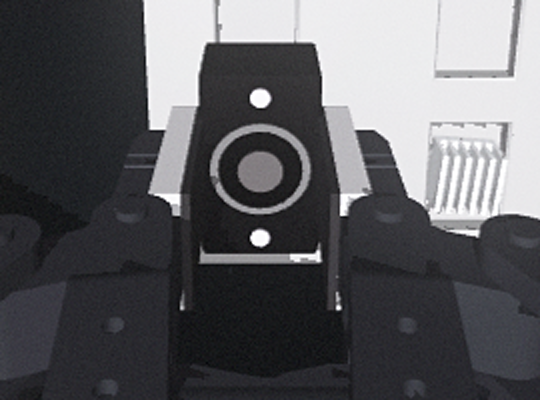

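The speaker is held straight with the cone up, its cone at crop (260,172), which is full-image (280,286). Next I'll find the laptop corner.

```bash
python3 - <<'E'
from h import *
from scipy.spatial.transform import Rotation as R
im=dict(np.load('pics/w2.npz')); o=ctrl.get_obs(); M=R.from_rotvec(o['tool_rot']).as_matrix()
print('box in tool mm',(M.T@(ray(im,[(280,286)],o['tool_pos'][2]+.0095)[0]-o['tool_pos'])*1000).round(2))
for n in ('top0','top2'):
    im=dict(np.load(f'pics/{n}.npz')); g=cv2.GaussianBlur(im['frame'].mean(2).astype(np.float32),(3,3),0)
    # front edge: for columns, strongest drop going down
    A=[]; 
    for u in range(120,212):
        v0=210+int((u-77)*0.137); s=np.diff(g[v0-8:v0+12,u]); k=s.argmin(); A.append((u,v0-8+k+.5))
    B=[]
    for v in range(145,215):
        u0=239-int((v-130)*0.155); s=np.diff(g[v,u0-10:u0+10]); k=s.argmin(); B.append((u0-10+k+.5,v))
    L=[]
    for X in (A,B):
        W=ray(im,X,.015)[:,:2].astype(np.float32); l=cv2.fitLine(W,cv2.DIST_HUBER,0,.001,.001).ravel(); L.append(l); print(np.degrees(np.arctan2(l[1],l[0])))
    a,b=L; s=np.linalg.solve(np.c_[a[:2],-b[:2]],b[2:]-a[2:]); print('outer corner',a[2:]+s[0]*a[:2])
E
```

```text
box in tool mm [-2.23  1.65 -9.51]
78.60218
-8.4612875
outer corner [0.5221246  0.04936966]
78.60218
-8.504722
outer corner [0.5221486  0.04948869]
```

>>> send_rows --rows '[[1.5, [2.2, 0.6, -3], 0], [1.5, [4.4, 1.2, -3], 0], [1.5, [4.4, 1.2, -3], 0], [1.5, [4.4, 1.2, -3], 0], [1.5, [4.4, 1.2, 0], 0], [1.5, [2.2, 0.6, 0], 8], [1.5, [0, 0, 0], 8], [1.5, [0, 0, 0], 8.5], [1.5, [0, 0, 0], 0], [1.5, [0, 0, 0], 0]]'

```text
t: 6.55
tool_pos: [0.5357, -0.0194, 0.229]
tool_rot: [-2.375, -2.055, 0.001]
contact_force: [-0.1, 0.0, 0.2]
opening: 0.0224
grip_force: 49.8
```

```bash
python3 - <<'E'
from h import *
im=snap('wrist','w3'); snap('top','top3')
E
```

```text
(no output)
```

View pics/w3.png

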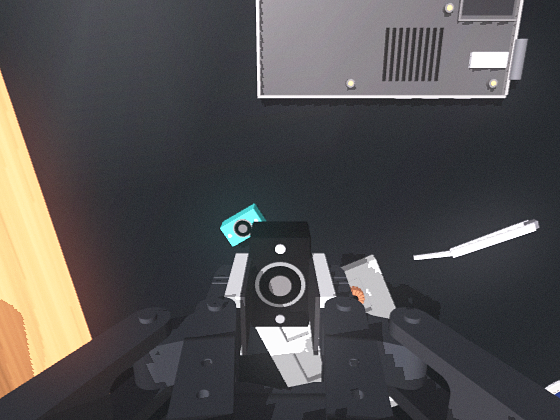

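The empty corner of the laptop is at (258,97) in this view, with the rim as bright lines running up (front wall) and right (side wall). The image axes look nearly aligned with it.

```bash
cat > lines.py <<'E'
from h import *
from scipy.spatial.transform import Rotation as R
def corner(n,o,ulo,uhi,vlo,vhi,us,vs):
    im=dict(np.load(f'pics/{n}.npz')); g=im['frame'].mean(2).astype(float)
    sub=lambda s,w:(np.arange(len(s))*w).sum()/w.sum()
    A=[];B=[]
    for v in vs:
        s=np.clip(np.diff(g[v,ulo:uhi]),0,None); k=s.argmax(); w=s[max(0,k-1):k+2]; A.append((ulo+max(0,k-1)+sub(w,w)+.5,v))
    for u in us:
        s=np.clip(-np.diff(g[vlo:vhi,u]),0,None); k=s.argmax(); w=s[max(0,k-1):k+2]; B.append((u,vlo+max(0,k-1)+sub(w,w)+.5))
    L=[]
    for X in (A,B):
        W=ray(im,X,.015)[:,:2].astype(np.float32); l=cv2.fitLine(W,cv2.DIST_HUBER,0,.001,.001).ravel(); L.append(l)
    an=[np.degrees(np.arctan2(l[1],l[0])) for l in L]; a,b=L
    s=np.linalg.solve(np.c_[a[:2],-b[:2]],b[2:]-a[2:]); c=a[2:]+s[0]*a[:2]
    M=R.from_rotvec(o['tool_rot']).as_matrix(); print('angles',an,'outer',c,'tool head x',np.degrees(np.arctan2(M[1,0],M[0,0])))
    return c,an,M
E
python3 - <<'E'
from lines import *
o=ctrl.get_obs(); c,an,M=corner('w3',o,248,268,88,108,range(275,480),range(5,85))
yaw=np.radians(an[1]); Rl=np.array([[np.cos(yaw),-np.sin(yaw)],[np.sin(yaw),np.cos(yaw)]])
ci=c+Rl@[.0025,.0025]; seat=ci+Rl@[.012,.020]; print('seat',seat)
im=dict(np.load('pics/w3.npz')); P=pts(im)
print('cone in tool', M.T@(ray(im,[(280,286)],o['tool_pos'][2]+.0095)[0]-o['tool_pos'])*1000)
print('laptop z',P[40:80,290:340,2].mean(),P[140:180,300:350,2].mean())
d=np.r_[seat-o['tool_pos'][:2],0]; print('tool->seat in tool cm',M.T@d*100, o['tool_pos'])
E
```

```text
angles [np.float32(81.80515), np.float32(-8.262824)] outer [0.52524596 0.05048995] tool head x 81.69068389915454
seat [0.54282901 0.07067253]
cone in tool [-0.28420805  0.86945534 -9.50065034]
laptop z 0.009352943037426113 0.0045281077002838135
tool->seat in tool cm [ 9.02270737e+00 -6.16461838e-01  1.04879534e-03] [ 0.53588957 -0.01949826  0.22939051]
```

>>> send_rows --rows '[[1.5, [3, -0.1, 2], 0], [1.5, [4, -0.1, 4], 0], [1.5, [2.5, 0, 4], 0], [1.5, [0, 0, 4], 0], [1.5, [0, 0, 3], 0], [1.5, [0, 0, 1.7], 0], [1.5, [0, 0, 0], 0], [1.5, [0, 0, 0], 0]]'

```text
t: 7.65
tool_pos: [0.5492, 0.0747, 0.0444]
tool_rot: [2.376, 2.052, 0.003]
contact_force: [-0.1, -0.1, -0.3]
opening: 0.0226
grip_force: 49.8
```

```bash
python3 - <<'E'
from h import *
im=snap('wrist','w4'); print(ctrl.get_obs()['tool_pos'])
t=cv2.imread('pics/w4.png')[200:360,180:380]; cv2.imwrite('pics/c4.png',cv2.resize(t,(700,560),interpolation=cv2.INTER_CUBIC))
E
```

```text
[0.54930268 0.07475753 0.04464581]
```

View pics/c4.png

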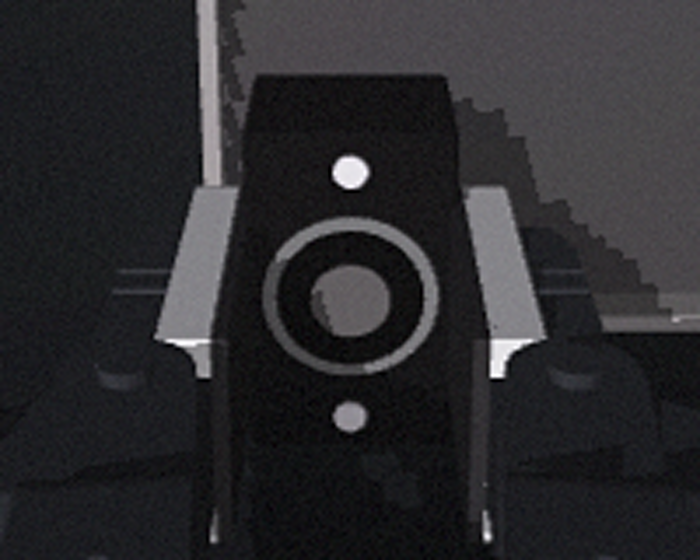

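The crop shows the front rim at the left, with its outer edge from (197,0) to (204,180). The side rim is at the lower right, near (660,325). The box is inside both walls, so I'll work out the clearances.

```bash
python3 - <<'E'
from h import *
from scipy.spatial.transform import Rotation as R
im=dict(np.load('pics/w4.npz')); o=ctrl.get_obs(); M=R.from_rotvec(o['tool_rot']).as_matrix(); p=o['tool_pos']
F=lambda l:[(180+x/3.5,200+y/3.5) for x,y in l]
t=lambda l,h:((ray(im,F(l),h)-p)@M*1000).round(1)
print('front rim outer',t([(197,0),(204,180)],.015),'inner',t([(222,180)],.015))
print('side rim outer/bottom',t([(690,331),(640,331)],.015),'upper',t([(680,318)],.015))
print('cone',t([(350,298)],p[2]+.0095),'screws',t([(350,172),(350,417)],p[2]+.0095))
g=im['frame'].mean(2); print(g[280:305,365:385:4].T.round().tolist()); print(g[230:252:5,232:250].round().tolist())
E
```

```text
front rim outer [[ 23.7 -20.   29.6]
 [ -3.  -19.9  29.6]] inner [[ -3.  -17.4  29.6]]
side rim outer/bottom [[-27.4  51.3  29.8]
 [-27.4  43.9  29.8]] upper [[-25.2  49.7  29.8]]
cone [[-0.1  0.9 -9.5]] screws [[ 15.4   0.9  -9.5]
 [-15.6   0.9  -9.5]]
[[70.0, 43.0, 41.0, 48.0, 58.0, 58.0, 62.0, 55.0, 57.0, 61.0, 78.0, 95.0, 92.0, 91.0, 73.0, 18.0, 25.0, 24.0, 27.0, 16.0, 19.0, 20.0, 18.0, 26.0, 19.0], [72.0, 73.0, 73.0, 76.0, 95.0, 91.0, 90.0, 88.0, 57.0, 57.0, 75.0, 98.0, 95.0, 97.0, 72.0, 16.0, 21.0, 19.0, 20.0, 16.0, 24.0, 16.0, 18.0, 23.0, 15.0], [77.0, 73.0, 71.0, 79.0, 87.0, 94.0, 88.0, 89.0, 92.0, 89.0, 128.0, 167.0, 92.0, 94.0, 69.0, 14.0, 24.0, 19.0, 18.0, 20.0, 22.0, 17.0, 19.0, 22.0, 19.0], [70.0, 73.0, 70.0, 77.0, 87.0, 86.0, 88.0, 86.0, 83.0, 91.0, 125.0, 96.0, 95.0, 92.0, 72.0, 17.0, 17.0, 21.0, 18.0, 22.0, 19.0, 20.0, 22.0, 17.0, 19.0], [69.0, 70.0, 75.0, 76.0, 91.0, 89.0, 88.0, 94.0, 86.0, 89.0, 130.0, 163.0, 153.0, 155.0, 110.0, 11.0, 16.0, 19.0, 21.0, 18.0, 23.0, 16.0, 22.0, 24.0, 19.0]]
[[30.0, 31.0, 34.0, 27.0, 26.0, 117.0, 157.0, 161.0, 163.0, 168.0, 117.0, 58.0, 43.0, 36.0, 73.0, 79.0, 76.0, 77.0], [34.0, 34.0, 33.0, 30.0, 19.0, 78.0, 154.0, 164.0, 163.0, 161.0, 122.0, 62.0, 41.0, 46.0, 48.0, 42.0, 75.0, 58.0], [32.0, 32.0, 31.0, 32.0, 30.0, 42.0, 154.0, 166.0, 163.0, 167.0, 142.0, 72.0, 60.0, 78.0, 59.0, 49.0, 42.0, 32.0], [25.0, 23.0, 36.0, 29.0, 26.0, 26.0, 152.0, 164.0, 162.0, 160.0, 170.0, 79.0, 47.0, 47.0, 49.0, 47.0, 50.0, 30.0], [29.0, 37.0, 36.0, 33.0, 29.0, 21.0, 150.0, 165.0, 162.0, 161.0, 167.0, 78.0, 61.0, 46.0, 45.0, 45.0, 47.0, 36.0]]
```

>>> send_rows --rows '[[1.5, [0, 0, 1.2], 0], [1.5, [0, 0, 0.8], 0], [1.5, [0, 0, 0.3], 0], [1.5, [0, 0, 0], 0], [1.5, [0, 0, 0], 0]]'

```text
t: 8.32
tool_pos: [0.5481, 0.0749, 0.02]
tool_rot: [2.377, 2.053, 0.0]
contact_force: [-0.5, -0.8, -0.8]
opening: 0.0222
grip_force: 49.8
```

>>> send_rows --rows '[[1.5, [0, 0, 0.1], 0], [1.5, [0, 0, 0.05], 0], [1.5, [0, 0, 0], 0], [1.5, [0, 0, 0], 0]]'

```text
t: 8.82
tool_pos: [0.548, 0.0749, 0.0186]
tool_rot: [2.377, 2.053, 0.0]
contact_force: [-0.8, -0.1, 2.9]
opening: 0.0222
grip_force: 50.0
```

>>> send_rows --rows '[[1.5, [0, -0.15, 0], 0], [1.5, [0, -0.15, 0], 0], [1.5, [0, -0.1, 0], 0], [1.5, [0, 0, 0], 0], [1.5, [0, 0, 0], 0]]'

```text
t: 9.45
tool_pos: [0.5441, 0.0755, 0.0185]
tool_rot: [2.377, 2.053, 0.0]
contact_force: [-0.5, 0.1, 2.9]
opening: 0.0222
grip_force: 50.1
```

>>> send_rows --rows '[[1.5, [-0.15, 0, 0], 0], [1.5, [-0.1, 0, 0], 0], [1.5, [-0.1, 0, 0], 0], [1.5, [0, 0, 0], 0], [1.5, [0, 0, 0], 0]]'

```text
t: 10.07
tool_pos: [0.5436, 0.0721, 0.0185]
tool_rot: [2.378, 2.053, 0.001]
contact_force: [0.7, 2.5, 5.5]
opening: 0.0226
grip_force: 50.4
```

>>> send_rows --rows '[[1.5, [0, -0.1, 0], 0], [1.5, [0, -0.1, 0], 0], [1.5, [0, 0, 0], 0], [1.5, [0, 0, 0], 0]]'

```text
t: 10.58
tool_pos: [0.5423, 0.0718, 0.0186]
tool_rot: [2.376, 2.052, 0.002]
contact_force: [5.3, -0.3, 1.4]
opening: 0.0226
grip_force: 50.0
```

>>> send_rows --rows '[[1.5, [-0.1, 0, 0], 0], [1.5, [-0.05, 0, 0], 0], [1.5, [0, 0, 0], 0], [1.5, [0, 0, 0], 0]]'

```text
t: 11.08
tool_pos: [0.5422, 0.0714, 0.0186]
tool_rot: [2.377, 2.053, 0.004]
contact_force: [5.5, 2.3, 1.1]
opening: 0.0224
grip_force: 50.0
```

>>> send_rows --rows '[[1.5, [-0.1, 0, 0], 0], [1.5, [-0.05, 0, 0], 0], [1.5, [0, 0, 0], 0], [1.5, [0, 0, 0], 0]]'

```text
t: 11.58
tool_pos: [0.5421, 0.0706, 0.0187]
tool_rot: [-2.378, -2.053, -0.007]
contact_force: [6.3, 6.0, 0.6]
opening: 0.0223
grip_force: 49.9
```

>>> send_rows --rows '[[1.5, [-0.05, -0.05, 0], 0], [1.5, [-0.05, 0, 0], 0], [1.5, [0, 0, 0], 0], [1.5, [0, 0, 0], 0]]'

```text
t: 12.08
tool_pos: [0.542, 0.0705, 0.0188]
tool_rot: [-2.378, -2.052, -0.01]
contact_force: [7.4, 7.6, -0.6]
opening: 0.0225
grip_force: 49.8
```

>>> send_rows --rows '[[1.5, [-0.1, -0.1, 0.05], 0], [1.5, [-0.1, -0.1, 0.05], 0], [1.5, [0, 0, 0.05], 0], [1.5, [0, 0, 0], 0], [1.5, [0, 0, 0], 0]]'

```text
t: 12.7
tool_pos: [0.542, 0.0704, 0.0189]
tool_rot: [2.379, 2.052, 0.02]
contact_force: [11.1, 13.1, 2.1]
opening: 0.0224
grip_force: 50.1
```

```bash
python3 - <<'E'
from h import *
from scipy.spatial.transform import Rotation as R
im=snap('wrist','w5'); o=ctrl.get_obs(); M=R.from_rotvec(o['tool_rot']).as_matrix(); print(o['tool_pos'],o['contact_force'],o['wrist_torque'],M.round(4)[:,2],np.degrees(np.arctan2(M[1,0],M[0,0])))
t=cv2.imread('pics/w5.png')[180:350,160:400]; cv2.imwrite('pics/c5.png',cv2.resize(t,(792,561),interpolation=cv2.INTER_CUBIC))
E
```

```text
[0.54199801 0.07040141 0.01896049] [11.32043892 13.79158406  1.74955966] [ 2.48524833 -1.88496016  0.09359311] [ 0.0099  0.008  -0.9999] 81.55839513897153
```

View pics/c5.png

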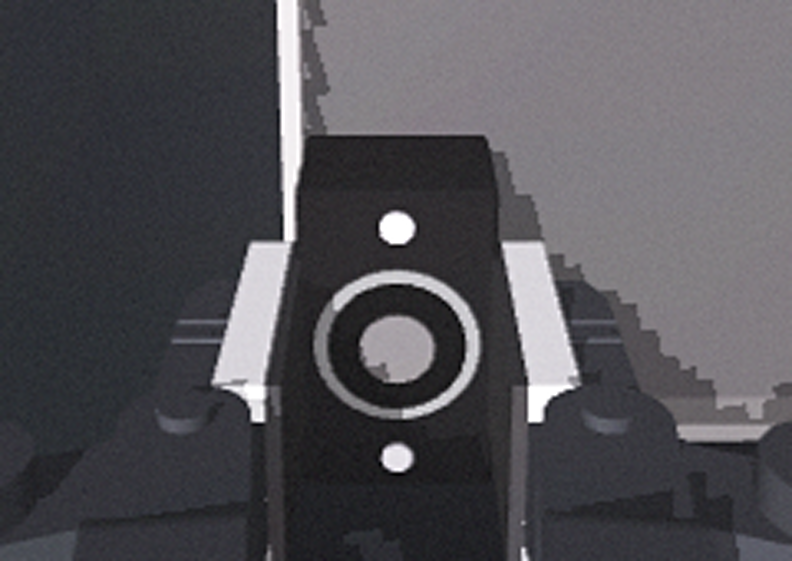

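The box lies against the front rim: its left side is at crop x≈300 and the rim is at 280–300. The side rim shows at the lower right, at rows 400–440. I'll check the gap to both walls numerically and hold briefly to see that the forces stay steady.

>>> send_rows --rows '[[1.5, [0, 0, 0], 0], [1.5, [0, 0, 0], 0], [1.5, [0, 0, 0], 0], [1.5, [0, 0, 0], 0], [1.5, [0, 0, 0], 0], [1.5, [0, 0, 0], 0]]'

```text
t: 13.5
tool_pos: [0.542, 0.0704, 0.0189]
tool_rot: [2.379, 2.052, 0.02]
contact_force: [10.9, 14.7, 1.8]
opening: 0.0222
grip_force: 50.1
```

```bash
python3 - <<'E'
from h import *
from scipy.spatial.transform import Rotation as R
im=dict(np.load('pics/w5.npz')); o=ctrl.get_obs(); M=R.from_rotvec(o['tool_rot']).as_matrix(); p=o['tool_pos']
t=lambda l,h:((ray(im,[(160+x/3.3,180+y/3.3) for x,y in l],h)-p)@M*1000).round(1)
print('front rim outer',t([(277,0),(284,230)],.015),'side rim outer',t([(700,441),(760,441)],.015))
print('cone, screws',t([(397,345),(397,227),(397,457)],.028))
E
```

```text
front rim outer [[ 39.5 -13.5   4.2]
 [  9.2 -13.4   3.9]] side rim outer [[-22.1  42.5   4.1]
 [-22.1  50.7   4.2]]
cone, screws [[ -0.2   1.2  -9.1]
 [ 15.2   1.2  -8.9]
 [-15.7   1.2  -9.2]]
```

Measured from the cone centre, the outer rims are 14.6 mm (front) and 21.9 mm (side) away, against 14.5 and 22.5 mm expected when seated. The push is steady at about 11 N on the front wall and 14 N on the side wall, so I'm handing in.

```bash
python3 -c "
from station import ctrl
print(ctrl.finish_job())"
```

```text
the job is handed in; nothing more can be done
None
```

I handed the job in at about 13.5 s with the speaker cone up in the empty front corner, still gripped at 50 N and pressed at about 11 N on the front wall and 14 N on the side wall; no pass or fail verdict came back.

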